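# Hold back the plunger of a biscuit press for loading

### The job

The biscuit press lies on its side in a cradle. Free its plunger by squeezing the trigger fully against the fixed grip and letting it spring right back, then draw the sprung plunger out by its upright grip until its pointer is level with the marker fin of the clip on the gauge rail, and keep it there: finish while still holding the plunger at the mark, because I load the press while you hold. Leave the garlic, the cup, the lemon and the capsule round the press where they are.

Things in the scene. Friction and masses are not known exactly. Their poses are not given: they have to be found in the camera images.
- press: Fixed biscuit press on its side on a wooden cradle. Origin on the worktop under its aluminium barrel; z up; barrel along x at z = 60 mm, x -80 to 110, top at z = 86; plunger comes out at the -x end. Black pistol grip points to +y, about towards the robot: level bar x -58 to -38, y 18 to 130, z 47 to 73. On the -y side a gauge rail runs along x (-78 to -272) at y -70, top at z 42.
- press_grip (a point): Place to squeeze: on the face of the fixed grip that the trigger closes on, at x -38, y 95, z 60 mm of the press; does not move. Axes as the press's. The grip's 20 mm thickness lies to -x of this point, the trigger to +x. Width over both along x: about 52 to 56 mm at rest, 34 mm squeezed; nothing above, or below down to the worktop.
- trigger (a joint): Angle of the grey trigger, a bar 12 mm thick, 17 mm high (z 51 to 69), 90 mm long, hinged about the vertical at x -30, y 28 mm of the press, that splays away from the grip. 0 = at rest (sprung), 0.28 rad = squeezed against the grip (stop). Needs 3 to 8 N at the squeezing place.
- plunger: Sliding plunger: steel rod with an upright black grip plate (12 mm along x, 30 mm along y, top at z 125) and a steel pointer arm towards the rail. Origin at worktop level under the grip plate; axes as the press's. Home is x = -145 mm of the press; slides to -x by up to 100 mm against a spring (4.5 N at home, plus 90 N/m) and snaps home when let go.
- plunger_grip (a point): Place to take the plunger: middle of the upright grip plate, 20 mm under its top edge, z = 105 mm. Pinch the 12 mm thickness (along the press's x) or the 30 mm width from above. The rod (9 mm across) is 45 mm below. At home the gap to the barrel's end is 53 mm.
- plunger_pointer (a point): Tip of the plunger's pointer, 60 mm to -y of the grip plate's middle, z = 53 mm. Axes as the press's.
- clip_mark (a point): The mark: upright marker fin (3 mm thick along x, its top at z = 64 mm) of the dark steel clip on the gauge rail; the point is on its edge, where the pointer's tip comes when level (same x and z, 3 mm off in y). Fixed; 45 to 80 mm to -x of the pointer's home position. Axes as the press's.
- garlic: Loose garlic bulb 50 mm across, 51 high, bystander near the plunger, on the grip's side. Origin under its middle.
- cup: Loose white espresso cup, 60 mm across, 83 with its handle, 49 high, bystander beyond the trigger. Origin under its middle.
- lemon: Loose lemon, 83 x 58 x 58 mm, bystander beside the barrel, on the side away from the grip. Origin under its middle.
- capsule: Loose coffee capsule, 38 mm across, 28 high, bystander next to the lemon. Origin under its middle.

How it is judged:
By the outcome, as a careful person would: the job done as asked, in the order asked, and still so for the second after the job is handed in, while the arm keeps its last pose, push and grip.
It also fails if it takes over 40 s, if anything falls off the work surface, if the arm or the gripper's body presses on something with over 40 N, if the wrist force passes 120 N, or if a joint passes its speed limit or range.

### The arm

A 6-joint arm with a two-finger parallel gripper is mounted at the origin on a cart in front of the work surface, level with it; the furniture and walls round the work are solid. World frame = base frame: x ahead of the robot, y to its left, z up, the work surface at z = 0. Lengths are in m, angles in rad, forces in N, time in s.
With the tool pointing down it reaches from about 0.325 to 0.925 m from the base axis. Payload 3.1 kg.
Tool frame: the origin (TCP) lies midway between the tips of the shut fingers; the grasp point (between the pads) lies 19 mm behind it; z points along the fingers, y is the line along which they close (so a half turn about z gives the same grasp; the last joint's range is limited). The gripper opens to 85 mm and grips with 20 to 120 N. Pads are 22 mm wide; open, the fingers measure 114 mm over their backs; the gripper's body (76 mm by 85 mm) begins 54 mm behind the grasp point. The pads swing forward as they close: fully open they stand 13 mm farther back than shut.
Start: joints at [1.038, 0.217, 1.613, -0, 1.311, -0.112], TCP at [0.255, 0.57, 0.231] pointing down, gripper open.
Joint ranges: [-2.75, 2.75], [-0.78, 2.1], [0.31, 2.55], [-1.13, 4.27], [0.13, 2.63], [-2.58, 2.58]. Speed limits (rad/s): [2.79, 2.79, 3.14, 3.14, 3.14, 3.14].

### API

Orientations are given as [roll, pitch, yaw] about the fixed x, y, z axes, in that order (R = Rz(yaw) Ry(pitch) Rx(roll)).
In Python, from station import bot gives the robot as it stands.
- The arm moves only by the tool apply_moves, never from a script. Its argument "increments" is text: rows parted by semicolons, each of 6 numbers parted by spaces: the shift along the tool's x, y, z in mm, then the turn, a rotation vector about the tool's x, y, z in degrees. A call has 1 to 5 rows; each row shifts and turns the commanded pose from where the row before left it, along the tool's axes as they then stand; what a row does not reach is not made up. A row lasts 1/8 s, in which the tool goes at most 62.5 mm and 10.7 degrees, less where a joint would pass 70% of its speed; a pose out of reach is approached as far as the arm can. A call is refused whole if a number of a shift passes 62.5 or a number of a turn 10.7, either way. A call with a gripper value outside its range is refused whole. "hand" is the finger opening in mm, from 0 to 85.4, set as the call begins (left out, the last holds). The fingers move at their own pace and stop on an object; the grip force is fixed at half the most. Time passes only in rows, so rows that do not move let the fingers close. It gives the time, the measured TCP pose, the force, the opening and the grip force at its end, in the units of the state.
- bot.observe(): the state, without advancing time (a new reading comes with each control period).
- bot.camera(name): name is "scene" or "top" or "wrist"; returns the picture (480x640x3 uint8, blue, green, red); there is no depth.
- bot.camera_params(name): a dict with "fovy" (degrees; the focal length in pixels is half the picture's height over the tangent of half this angle, whatever the lens; pixels are square), "cx", "cy" (the principal point, pixels), "R" (3x3) and "t" (3): a world point X has camera coordinates R X + t; the wrist camera has in their place "hand_eye" (4x4, takes a point from camera to tool coordinates, whose origin is the TCP and whose axes are the flange's). Camera axes: x right, y down, z forward; pixel columns grow to the right and rows downward; lengths in m; the calibration is good to about 2 mm. A picture is of the moment at which its call begins: read the wrist's pose just before it. camera_params takes no time and is no camera call.
- bot.job_done(): hands the job in; it is judged then, once.
The state is a dict: "clock": time; "joint_positions": joint angles; "qvel": joint speeds; "effort": joint torques, N m; "tool_pos": TCP position; "eef_rot": TCP orientation; "wrist_force": force on the tool from outside, world axes, zero at the start; "moment": the same for the moment, N m; "opening": finger opening in m; "gripper_force": force on a finger pad.
Only numpy, scipy, OpenCV 4.12 (cv2) and the standard library are available. Lean on these libraries where they do the work, as an engineer would, in place of code of your own. Each camera call takes 0.05 s, during which the arm holds its last target. There are 200 camera calls.

## Working session

There is one attempt and no reset: what is moved stays moved. The work goes in short steps, Python scripts to look and compute and a tool call to move; the robot and the scene stay as the last step left them, time stands still between calls to the robot, and variables do not carry over. Pictures are saved under pics/ and viewed, at most 10 in all, crops included, and the job is handed in when it is done.

Besides the shell and the picture viewer there is one more tool, called after "Call:" as name(argument=value, ...) on one line, values as JSON. apply_moves: Moves the arm, as the interface text tells. Its arguments: {"type":"object","properties":{"increments":{"type":"string"},"hand":{"type":"number"}},"required":["increments"]}

```bash
ls; mkdir -p pics
python3 - <<'E'
from station import bot
import cv2
for n in("scene","top"):
    cv2.imwrite(f"pics/{n}0.png",bot.camera(n)); print(n,bot.camera_params(n))
print(bot.camera_params("wrist")); print(bot.observe())
E
```

```text
pics
scene {'fovy': 51.8224494290319, 'cx': 317.5261052625745, 'cy': 244.9267881207141, 'R': array([[ 0.76062525, -0.64905549, -0.01327404],
       [-0.40897986, -0.46320196, -0.78624387],
       [ 0.50416733,  0.60346576, -0.61777373]]), 't': array([-0.33402064,  0.36279374,  0.54647664])}
top {'fovy': 47.884532274358065, 'cx': 326.80462660605946, 'cy': 242.72033194287968, 'R': array([[-0.0193675 , -0.99979443,  0.00599982],
       [-0.98632289,  0.01812342, -0.16382523],
       [ 0.16368282, -0.00909065, -0.98647113]]), 't': array([0.15137462, 0.55003068, 0.8685572 ])}
{'fovy': 60.87299937484046, 'cx': 314.2718397328774, 'cy': 243.14450290945538, 'hand_eye': array([[-1.03592953e-03, -9.49195471e-01, -3.14685374e-01,
         8.07483553e-02],
       [ 9.99999430e-01, -9.01796682e-04, -5.71833412e-04,
        -6.64965522e-04],
       [ 2.58999459e-04, -3.14685787e-01,  9.49195864e-01,
        -1.42029502e-01],
       [ 0.00000000e+00,  0.00000000e+00,  0.00000000e+00,
         1.00000000e+00]])}
{'clock': 0.1, 'joint_positions': array([ 1.03777496e+00,  2.17667087e-01,  1.61478849e+00,  1.75779595e-05,
        1.31131477e+00, -1.12209921e-01]), 'qvel': array([-0.00051482, -0.00281881, -0.00213647, -0.00111431, -0.00128458,
        0.00061697]), 'effort': array([-2.73280275e-03, -3.98082089e+01, -3.04968846e+01, -2.47996286e-04,
        4.32117013e-03,  2.39867023e-05]), 'tool_pos': array([0.2549149 , 0.5698398 , 0.23009834]), 'eef_rot': array([-3.13943056e+00, -2.60718434e-04,  2.72077640e+00]), 'wrist_force': array([0.49981435, 0.22405349, 0.12103789]), 'moment': array([ 0.02100828, -0.04037928,  0.00765596]), 'gripper_force': 0.0, 'opening': 0.0851832411060611}
```

View pics/top0.png

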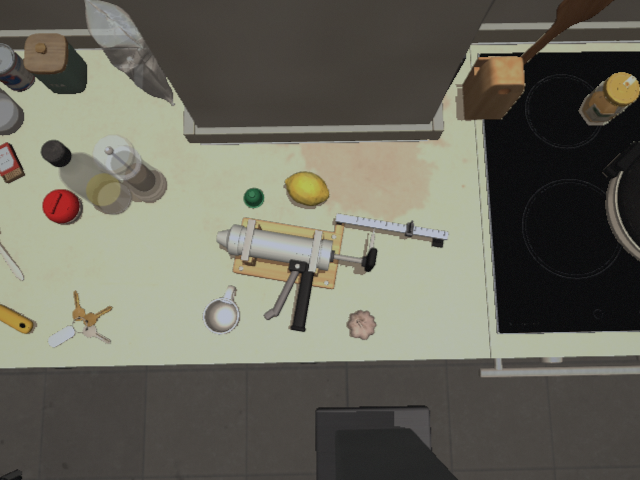

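View pics/scene0.png

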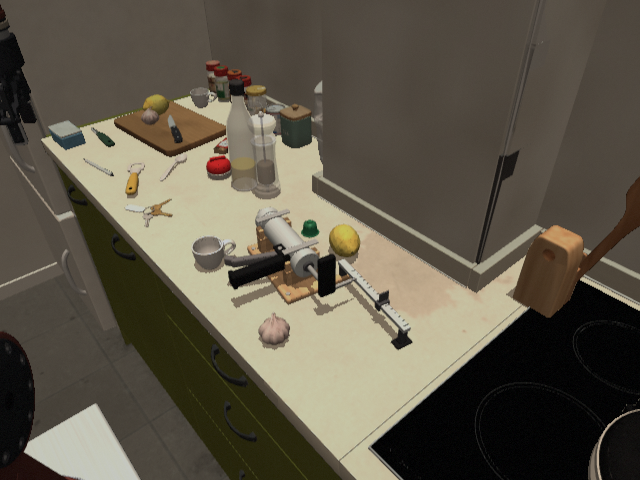

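The top view shows the press with the barrel at about (280,248), grip to (302,325), trigger to (270,316), plunger plate at (371,258) and clip at (408,229). Next I enlarge it.

Run:
```python
import cv2
a=cv2.imread("pics/top0.png")[170:350,210:460]
cv2.imwrite("pics/topc.png",cv2.resize(a,None,fx=3.2,fy=3.2,interpolation=cv2.INTER_CUBIC))
a=cv2.imread("pics/scene0.png")[200:360,190:420]
cv2.imwrite("pics/scc.png",cv2.resize(a,None,fx=3.4,fy=3.4,interpolation=cv2.INTER_CUBIC))
```

```text
(no output)
```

View pics/topc.png

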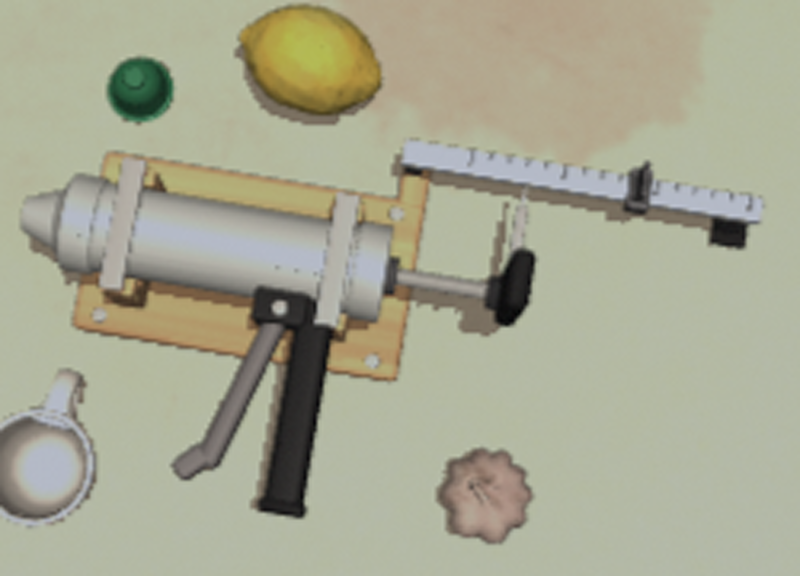

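View pics/scc.png

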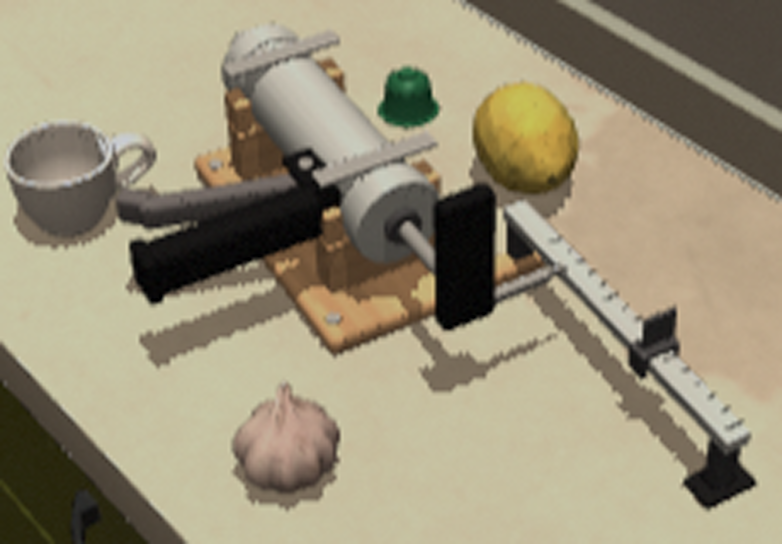

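The crops show the rail's ends, grip end, plate, pointer and clip clearly; trigger tip at crop (190,465) near the cup, and the garlic is at (485,495). I'll fit the press pose.

```bash
cat > h.py <<'E'
from station import bot
import numpy as np
from scipy.optimize import least_squares
from scipy.spatial.transform import Rotation as Ro
def proj(P,X,R=None,t=None):
    R=P["R"] if R is None else R; t=P["t"] if t is None else t
    c=R@X+t; f=240/np.tan(np.radians(P["fovy"])/2)
    return np.array([P["cx"]+f*c[0]/c[2],P["cy"]+f*c[1]/c[2]])
def wristRt(P,s):
    T=np.eye(4);T[:3,:3]=Ro.from_euler("xyz",s["eef_rot"]).as_matrix();T[:3,3]=s["tool_pos"]
    M=np.linalg.inv(T@P["hand_eye"]);return M[:3,:3],M[:3,3]
def W(p,q): # press mm -> world
    c,s=np.cos(p[2]),np.sin(p[2]); q=np.array(q)/1000
    return np.array([p[0]+c*q[0]-s*q[1],p[1]+s*q[0]+c*q[1],q[2]])
E
python3 - <<'E'
from h import *
T,S=bot.camera_params("top"),bot.camera_params("scene")
t=lambda u,v:np.array([u/3.2+210,v/3.2+170])
s=lambda u,v:np.array([u/3.4+190,v/3.4+200])
L=[("railL",T,(-78,-70,42),t(404,154)),("railR",T,(-272,-70,42),t(760,209)),("grip",T,(-48,130,73),t(284,502)),
("bolt",T,(-30,28,75),t(279,308)),("plate",T,(-145,0,125),t(519,283)),
("railS",S,(-272,-70,42),s(738,440)),("railS0",S,(-78,-70,42),s(515,207)),("plS",S,(-151,0,125),s(466,195))]
f=lambda p:np.concatenate([proj(P,W(p,q))-m for _,P,q,m in L])
r=least_squares(f,[.6,.1,1.5],loss="soft_l1",x_scale=[.1,.1,.1]);p=r.x
print(p,np.degrees(p[2]));
for (n,*_),e in zip(L,f(p).reshape(-1,2)):print(n,e.round(1))
np.save("p.npy",p)
for n,P,ms in(("top",T,[t(643,175)]),("scene",S,[s(660,316)])):
  for m in ms:
    print(n,[round(least_squares(lambda a:proj(P,W(p,(a[0],a[1],64)))-m,[-200,-70],x_scale=10).x[i],1) for i in(0,1)])
for n,m,z in(("trigtip",t(190,465),65),("cup",t(42,465),45),("garlic",t(485,495),25),("cuphandle",t(70,380),30),("lemonR",t(380,75),29),("capsule",t(140,88),20)):
    print(n,least_squares(lambda a:proj(T,W(p,(a[0],a[1],z)))-m,[0,0],x_scale=10).x.round(0))
for q in [(-38,95,60),(-145,0,105),(-205,0,105)]:print(q,W(p,q).round(3))
E
```

```text
[0.54377365 0.21358839 1.38648458] 79.4397148932172
railL [-0.1 -1.6]
railR [ 1.1 -0.3]
grip [-1.   3.6]
bolt [ 0.5 -0.5]
plate [ 0.9 -2.2]
railS [-1.1 -0.1]
railS0 [-1.9 -0.8]
plS [-0.2  2.5]
top [np.float64(-203.3), np.float64(-72.2)]
scene [np.float64(-206.9), np.float64(-73.9)]
trigtip [  2. 114.]
cup [ 79. 126.]
garlic [-150.  103.]
cuphandle [76. 80.]
lemonR [ -58. -111.]
capsule [ 71. -85.]
(-38, 95, 60) [0.443 0.194 0.06 ]
(-145, 0, 105) [0.517 0.071 0.105]
(-205, 0, 105) [0.506 0.012 0.105]
```

Call:
apply_moves(increments="0 0 0 0 0 -6.75;0 0 0 0 0 -6.75;-28.2 -37.5 0 0 0 0;-28.2 -37.5 0 0 0 0;-28.2 -37.5 0 0 0 0")

```text
clock: 0.72
tool_pos: [0.3178, 0.4428, 0.2306]
eef_rot: [-3.141, -0.0, 2.957]
wrist_force: [0.6, 0.0, -0.1]
opening: 0.0853
gripper_force: 0.0
```

Call:
apply_moves(increments="-28.2 -37.5 0 0 0 0;-28.2 -37.5 0 0 0 0;-28.2 -37.5 0 0 0 0;-28.2 -37.5 0 0 0 0;-28.2 -37.5 0 0 0 0")

```text
clock: 1.35
tool_pos: [0.4219, 0.2325, 0.2309]
eef_rot: [-3.141, -0.0, 2.957]
wrist_force: [0.5, 0.1, 1.2]
opening: 0.0857
gripper_force: 0.0
```

Call:
apply_moves(increments="-28.2 -37.5 0 0 0 0;0 0 0 0 0 0;0 0 0 0 0 0")

```text
clock: 1.72
tool_pos: [0.4422, 0.1921, 0.2309]
eef_rot: [3.141, -0.001, 2.956]
wrist_force: [-0.5, 0.3, 0.3]
opening: 0.0854
gripper_force: 0.0
```

Run:
```python
from h import *
import cv2,pickle
s=bot.observe(); im=bot.camera("wrist"); pickle.dump(s,open("s1.pkl","wb"))
cv2.imwrite("pics/w1raw.png",im); cv2.imwrite("pics/w1.png",cv2.resize(im,(800,600),interpolation=cv2.INTER_CUBIC)); print(s)
```

```text
{'clock': 1.725, 'joint_positions': array([ 2.63795263e-01, -9.34195365e-02,  1.94111613e+00,  6.96589512e-04,
        1.29488231e+00, -1.12130641e+00]), 'qvel': array([ 0.02430556, -0.0013019 ,  0.00125232, -0.00163228,  0.00183662,
       -0.00219808]), 'effort': array([-6.61237668e-01, -2.61921716e+01, -3.03047276e+01, -4.55138809e-02,
       -8.08071258e-03, -1.31486260e-03]), 'tool_pos': array([0.44216757, 0.19214448, 0.23089587]), 'eef_rot': array([ 3.14141772e+00, -1.17948405e-03,  2.95570800e+00]), 'wrist_force': array([-0.47420178,  0.33664483,  0.33874718]), 'moment': array([-0.02057716, -0.01447039, -0.01873251]), 'gripper_force': 0.0, 'opening': 0.08539585440088093}
```

View pics/w1.png

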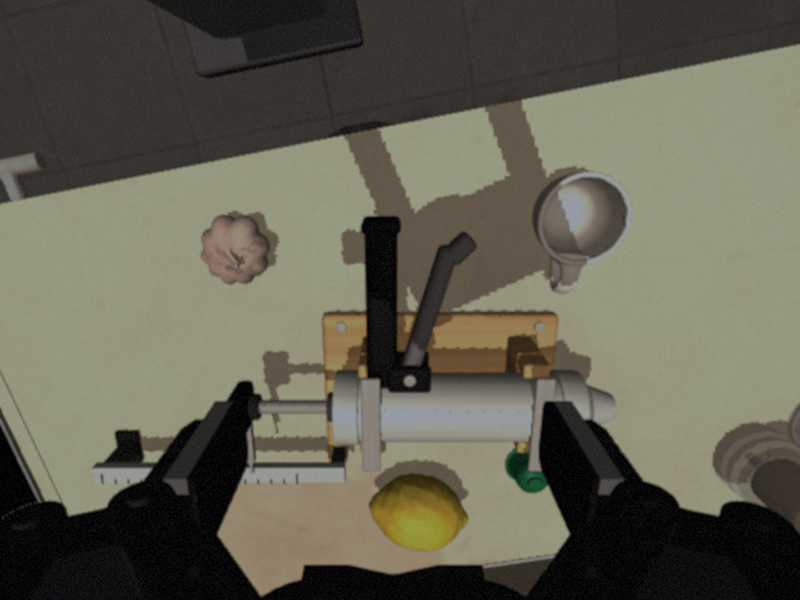

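Wrist view: grip bar at columns 367–397 with its end near row 222, trigger from (415,360) to (462,242), bolt (409,381), rail right end (345,472) and left end (96,473). Refit with these.

Run:
```python
from h import *
import pickle
T,S,Wp=[bot.camera_params(n) for n in("top","scene","wrist")]
s1=pickle.load(open("s1.pkl","rb"));R,tt=wristRt(Wp,s1);Wc=dict(Wp,R=R,t=tt)
t=lambda u,v:np.array([u/3.2+210,v/3.2+170])
s=lambda u,v:np.array([u/3.4+190,v/3.4+200])
w=lambda u,v:np.array([u,v])/1.25
L=[("railL",T,(-78,-70,42),t(404,154)),("railR",T,(-272,-70,42),t(760,209)),("grip",T,(-48,130,73),t(284,506)),
("bolt",T,(-30,28,75),t(279,308)),("plate",T,(-145,0,125),t(519,283)),
("railS",S,(-272,-70,42),s(738,440)),("railS0",S,(-78,-70,42),s(515,207)),("plS",S,(-151,0,125),s(466,195)),
("wrailL",Wc,(-78,-70,42),w(345,471)),("wrailR",Wc,(-272,-70,42),w(96,474)),("wgrip",Wc,(-48,130,73),w(381,228)),("wbolt",Wc,(-30,28,75),w(409,381))]
f=lambda p:np.concatenate([proj(P,W(p,q))-m for _,P,q,m in L])
r=least_squares(f,[.6,.1,1.5],loss="soft_l1",x_scale=[.1,.1,.1]);p=r.x
print(p,np.degrees(p[2]));
for (n,*_),e in zip(L,f(p).reshape(-1,2)):print(n,e.round(1))
np.save("p.npy",p)
for u,v in((367,300),(397,300),(367,260),(397,260)):print(u,v,least_squares(lambda a:proj(Wc,W(p,(a[0],a[1],73)))-w(u,v),[-40,90],x_scale=10).x.round(1))
for u,v in((429,300),(420,300),(443,300)):print("trig",u,v,least_squares(lambda a:proj(Wc,W(p,(a[0],a[1],69)))-w(u,v),[-40,90],x_scale=10).x.round(1))
for q in [(-41,95,40)]:
  d=W(p,q)-s1["tool_pos"]; print(q,W(p,q), "tool mm",Ro.from_euler("xyz",s1["eef_rot"]).as_matrix().T@d*1000)
print(np.degrees(s1["eef_rot"][2])-90)
for n,P,m in(("top",T,t(643,175)),("scene",S,s(660,316))):
    print(n,least_squares(lambda a:proj(P,W(p,(a[0],a[1],64)))-m,[-200,-70],x_scale=10).x)
```

```text
[0.54540586 0.21360015 1.38207362] 79.18698557712189
railL [ 0.  -2.3]
railR [ 1.2 -0.5]
grip [-1.4  1.4]
bolt [ 0.4 -1.4]
plate [ 0.8 -2.9]
railS [-0.9 -0.2]
railS0 [-1.3 -1. ]
plS [0.3 2.2]
wrailL [-0.3  3.6]
wrailR [-3.3  0.9]
wgrip [ 0.4 -5.1]
wbolt [ 0.8 -0.8]
367 300 [-57.2  81.6]
397 300 [-38.7  81.6]
367 260 [-56.8 106.9]
397 260 [-38.8 106.9]
trig 429 300 [-18.6  80.4]
trig 420 300 [-24.2  80.4]
trig 443 300 [-9.8 80.4]
(-41, 95, 40) [0.44440084 0.19115054 0.04      ] tool mm [ -2.60364253  -0.59746939 190.89283207]
79.3495940410379
top [-203.30428814  -71.48136436]
scene [-206.90359205  -73.25885436]
```

Call:
apply_moves(increments="-2.6 1.4 48 0 0 0;0 0 48 0 0 0;0 0 48 0 0 0;0 0 48 0 0 0;0 0 0 0 0 0")

```text
clock: 2.4
tool_pos: [0.4416, 0.1934, 0.0356]
eef_rot: [-3.139, -0.007, 2.958]
wrist_force: [1.1, 2.2, -1.6]
opening: 0.0856
gripper_force: 1.1
```

Call:
apply_moves(increments="0 0 0 0 0 0;0 0 0 0 0 0;0 0 0 0 0 0", hand=50)

```text
clock: 2.78
tool_pos: [0.4482, 0.1943, 0.0422]
eef_rot: [3.138, 0.006, 2.956]
wrist_force: [2.1, 3.5, 3.5]
opening: 0.0504
gripper_force: 2.1
```

Call:
apply_moves(increments="0 -1 0 0 0 0;0 -1 0 0 0 0;0 0 0 0 0 0;0 0 0 0 0 0", hand=28)

```text
clock: 3.28
tool_pos: [0.4465, 0.19, 0.042]
eef_rot: [-3.139, 0.003, 2.959]
wrist_force: [-1.3, -2.5, 13.4]
opening: 0.0317
gripper_force: 59.4
```

Call:
apply_moves(increments="0 1 0 0 0 0;0 1 0 0 0 0;0 0 0 0 0 0;0 0 0 0 0 0;0 0 0 0 0 0", hand=85)

```text
clock: 3.9
tool_pos: [0.4453, 0.1926, 0.0393]
eef_rot: [-3.141, 0.0, 2.956]
wrist_force: [2.8, 0.5, 0.4]
opening: 0.0854
gripper_force: 0.9
```

Call:
apply_moves(increments="0 0 0 0 0 0;0 0 -40 0 0 0;0 0 -45 0 0 0;0 0 -45 0 0 0;0 0 0 0 0 0")

```text
clock: 4.53
tool_pos: [0.4475, 0.1938, 0.1734]
eef_rot: [3.139, 0.006, 2.957]
wrist_force: [0.6, 0.2, -1.3]
opening: 0.085
gripper_force: 0.0
```

Run:
```python
from h import *
import cv2,pickle
bot.camera("top"); s=bot.observe(); im=bot.camera("wrist"); pickle.dump(s,open("s2.pkl","wb"))
cv2.imwrite("pics/w2.png",im); print(s["tool_pos"],s["eef_rot"],s["opening"])
```

```text
[0.44574431 0.19323576 0.17082375] [3.14071780e+00 1.83477136e-03 2.95706910e+00] 0.08536919927356122
```

View pics/w2.png

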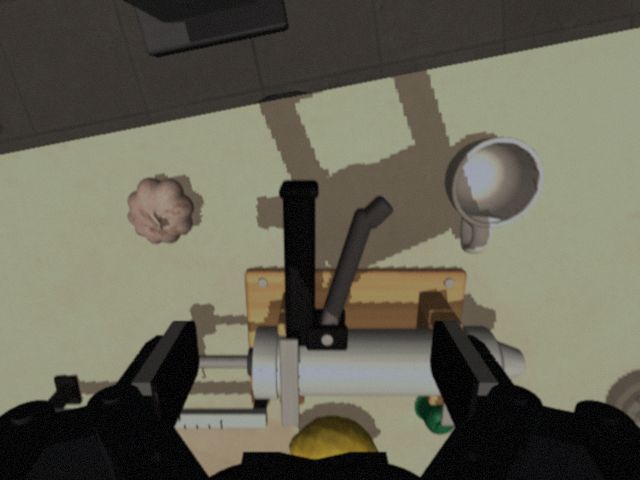

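The picture shows the trigger splayed at rest again ((330,320) to (378,205)), with the cup and garlic untouched.

Run:
```python
from h import *
s=bot.observe();p=np.load("p.npy")
M=Ro.from_euler("xyz",s["eef_rot"]).as_matrix()
for q in((-145,3,171),(-145,3,88)):print(W(p,q),(M.T@(W(p,q)-s["tool_pos"])*1000).round(1))
```

```text
[0.51525648 0.07173749 0.171     ] [ -91.8 -106.1   -2.1]
[0.51525648 0.07173749 0.088     ] [ -91.9 -106.    80.9]
```

Call:
apply_moves(increments="-31 -36 0 0 0 0;-31 -35 0 0 0 0;-30 -35 0 0 0 0;0 0 0 0 0 0;0 0 0 0 0 0", hand=55)

```text
clock: 5.25
tool_pos: [0.5144, 0.072, 0.1671]
eef_rot: [-3.141, -0.005, 2.956]
wrist_force: [-0.2, 0.3, 0.1]
opening: 0.0554
gripper_force: 0.0
```

Run:
```python
from h import *
import cv2,pickle
s=bot.observe(); im=bot.camera("wrist"); pickle.dump(s,open("s3.pkl","wb"))
cv2.imwrite("pics/w3.png",im); print(s["tool_pos"],s["eef_rot"],s["opening"])
```

```text
[0.51437895 0.07203761 0.16713576] [-3.14117164 -0.00504345  2.95591204] 0.05535547939277951
```

View pics/w3.png

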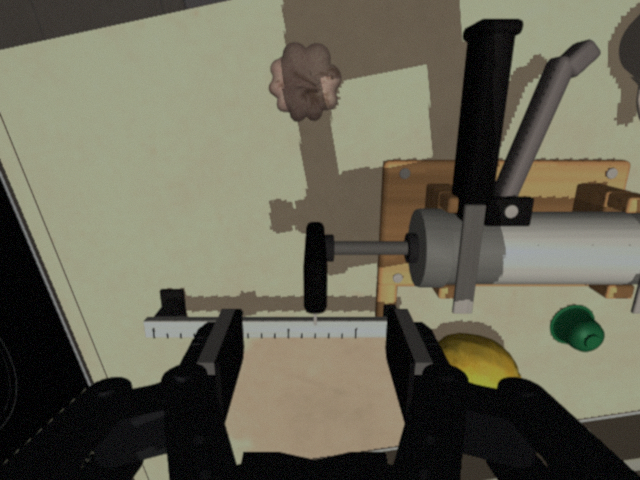

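Plate spans columns 304–327, rows 222–312, sitting nicely between the fingers; the pointer is at (315,320).

Run:
```python
from h import *
import pickle
s=pickle.load(open("s3.pkl","rb"));p=np.load("p.npy");P=bot.camera_params("wrist");R,t=wristRt(P,s)
for q in((-145,15,125),(-145,-15,125),(-145,15,60),(-145,0,105),(-145,-60,53)):print(q,proj(P,W(p,q),R,t).round(1))
M=Ro.from_euler("xyz",s["eef_rot"]).as_matrix()
for m,z in(((315,262),125),((315,311),125)):
  print(least_squares(lambda a:proj(P,W(p,(a[0],a[1],z)),R,t)-np.array(m),[-145,0],x_scale=10).x.round(1))
g=s["tool_pos"];c,sn=np.cos(p[2]),np.sin(p[2]);d=g[:2]-p[:2];print("tcp press",c*d[0]+sn*d[1],-sn*d[0]+c*d[1])
```

```text
(-145, 15, 125) [315.7 260.8]
(-145, -15, 125) [315.5 316.5]
(-145, 15, 60) [315.5 224.8]
(-145, 0, 105) [315.6 273.9]
(-145, -60, 53) [315.1 324.6]
[-145.4   14.4]
[-145.3  -11.9]
tcp press -0.14486984010034548 0.003918255969246116
```

Call:
apply_moves(increments="0 0 27 0 0 0;0 0 27 0 0 0;0 0 26 0 0 0;0 0 0 0 0 0;0 0 0 0 0 0")

```text
clock: 5.92
tool_pos: [0.5164, 0.0726, 0.0899]
eef_rot: [3.141, 0.001, 2.958]
wrist_force: [-0.5, 0.3, 0.5]
opening: 0.0554
gripper_force: 0.0
```

Call:
apply_moves(increments="0 0 0 0 0 0;0 0 0 0 0 0;0 0 0 0 0 0;0 0 0 0 0 0", hand=0)

```text
clock: 6.42
tool_pos: [0.5171, 0.0717, 0.0904]
eef_rot: [3.141, 0.001, 2.956]
wrist_force: [-0.5, 0.7, 5.4]
opening: 0.0115
gripper_force: 59.1
```

Call:
apply_moves(increments="0 -10 0 0 0 0;0 -14 0 0 0 0;0 -14 0 0 0 0;0 -10 0 0 0 0;0 0 0 0 0 0")

```text
clock: 7.05
tool_pos: [0.5085, 0.0261, 0.0904]
eef_rot: [3.137, 0.002, 2.955]
wrist_force: [0.5, 8.5, 5.3]
opening: 0.0116
gripper_force: 59.2
```

Run:
```python
from h import *
import cv2,pickle
s=bot.observe(); im=bot.camera("wrist"); sc=bot.camera("scene");tp=bot.camera("top"); pickle.dump(s,open("s4.pkl","wb"))
for n,i in(("w4",im),("s4",sc),("t4",tp)):cv2.imwrite(f"pics/{n}.png",i)
a=cv2.resize(sc[240:320,270:370],(800,600)[:1]+(640,))[:600] if 0 else cv2.resize(sc[245:320,280:380],None,fx=4,fy=4,interpolation=cv2.INTER_CUBIC)
b=cv2.resize(tp[200:275,340:440],None,fx=4,fy=4,interpolation=cv2.INTER_CUBIC)
c=im[270:570,:]
c=cv2.resize(im[200:350,100:500],(800,300),interpolation=cv2.INTER_CUBIC)
cv2.imwrite("pics/m4.png",np.vstack([np.hstack([a,b]),c]))
print(s)
```

```text
{'clock': 7.05, 'joint_positions': array([-0.08932686,  0.14238512,  1.9909799 ,  0.00543629,  1.00601873,
       -1.47616758]), 'qvel': array([ 0.01045897,  0.0017243 , -0.00215954,  0.00416955, -0.00143272,
        0.00245366]), 'effort': array([ -4.84029025, -28.97548914, -23.40728045,  -1.77152183,
        -0.18349087,   0.07160023]), 'tool_pos': array([0.50853271, 0.02613725, 0.09041175]), 'eef_rot': array([3.13680665e+00, 1.75785201e-03, 2.95472825e+00]), 'wrist_force': array([0.5446914 , 8.54998709, 5.27894009]), 'moment': array([ 1.00928506, -0.001062  ,  0.1020229 ]), 'gripper_force': 59.21740472316742, 'opening': 0.01155414878443327}
```

View pics/m4.png

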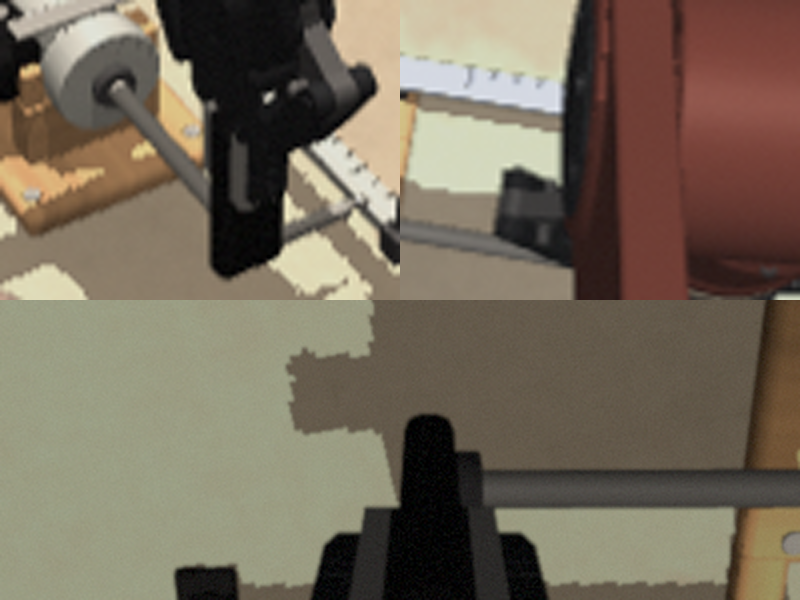

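Scene part: the plunger is out ~47 mm, pointer tip just short of the clip (crop (355,205) vs (395,235)). Draw further, then look close up.

Call:
apply_moves(increments="0 -5 0 0 0 0;0 -4 0 0 0 0;0 0 0 0 0 0;0 0 0 0 0 0")

```text
clock: 7.7
tool_pos: [0.507, 0.0181, 0.0904]
eef_rot: [3.136, 0.002, 2.955]
wrist_force: [0.1, 9.3, 5.7]
opening: 0.011
gripper_force: 59.2
```

Run:
```python
from h import *
import cv2,pickle
s=bot.observe(); sc=np.mean([bot.camera("scene").astype(float) for _ in range(4)],0).astype(np.uint8); pickle.dump(s,open("s5.pkl","wb"))
cv2.imwrite("pics/s5raw.png",sc)
b=cv2.imread("pics/scene0.png")
f=lambda i:cv2.resize(i[275:325,340:406],(792,600),interpolation=cv2.INTER_CUBIC)
k=lambda i:cv2.resize(cv2.convertScaleAbs(i[280:316,352:402],alpha=1.6,beta=15),(600,432),interpolation=cv2.INTER_CUBIC)
cv2.imwrite("pics/m5.png",cv2.resize(np.hstack([cv2.resize(cv2.convertScaleAbs(i[262:322,350:390],alpha=1.6,beta=15),(400,600),interpolation=cv2.INTER_CUBIC) for i in(b,sc)]),(800,600)))
p=np.load("p.npy");S=bot.camera_params("scene")
g=s["tool_pos"];c,sn=np.cos(p[2]),np.sin(p[2]);d=g[:2]-p[:2];print("tcp press",c*d[0]+sn*d[1],-sn*d[0]+c*d[1],g,s["wrist_force"])
for x in(-195,-205,-215):print(x,[((proj(S,W(p,(x,y,z)))-[350,262])*10).round(0) for y,z in((-63,53),(-60,53),(-63,64),(-70,42))])
```

```text
tcp press -0.19924512390293528 0.001008698493349107 [0.5070358  0.01808193 0.09041832] [0.11015747 9.29288754 5.71777685]
-195 [array([242., 337.]), array([227., 343.]), array([246., 288.]), array([273., 370.])]
-205 [array([278., 374.]), array([263., 381.]), array([282., 325.]), array([309., 407.])]
-215 [array([314., 412.]), array([298., 418.]), array([318., 362.]), array([345., 445.])]
```

View pics/m5.png

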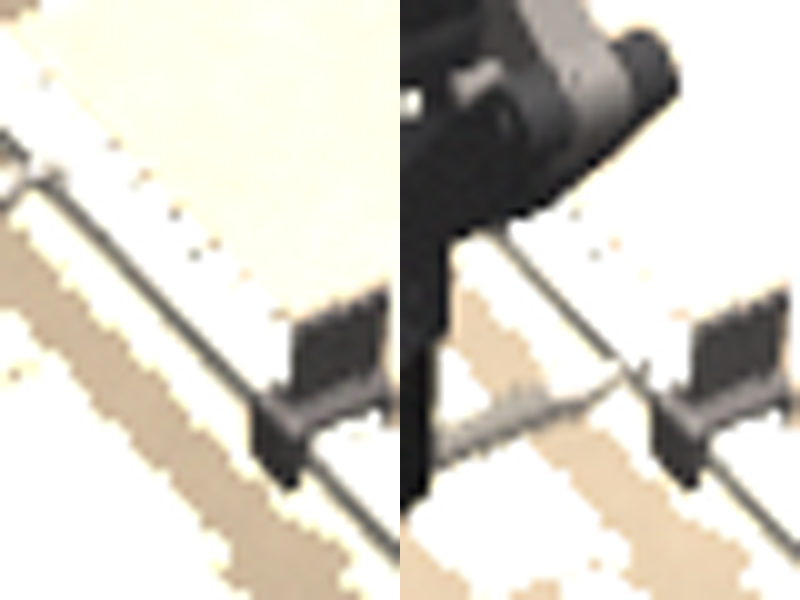

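The pointer tip (panel (245,371)) is about 2.5 mm short of the fin (edge at panel (293,325), z=64). Draw on that much, then a last close composite.

Call:
apply_moves(increments="0 -2.5 0 0 0 0;0 0 0 0 0 0;0 0 0 0 0 0")

```text
clock: 8.28
tool_pos: [0.5066, 0.0157, 0.0904]
eef_rot: [3.136, 0.002, 2.956]
wrist_force: [0.9, 9.3, 4.7]
opening: 0.0114
gripper_force: 59.3
```

Run:
```python
from h import *
import cv2,pickle
s=bot.observe(); sc=np.mean([bot.camera("scene").astype(float) for _ in range(6)],0).astype(np.uint8); pickle.dump(s,open("s6.pkl","wb"))
cv2.imwrite("pics/s6raw.png",sc)
t0=cv2.imread("pics/top0.png")
A=cv2.resize(sc[282:317,352:392],(640,560),interpolation=cv2.INTER_CUBIC)   # x16
B=cv2.resize(t0[216:251,364:424],(800,467),interpolation=cv2.INTER_CUBIC)
im=np.vstack([cv2.resize(sc[288:313,357:407],(800,400),interpolation=cv2.INTER_CUBIC),cv2.resize(t0[220:235,365:425],(800,200),interpolation=cv2.INTER_CUBIC)])
cv2.imwrite("pics/m6.png",im)
p=np.load("p.npy");S=bot.camera_params("scene");T=bot.camera_params("top")
g=s["tool_pos"];c,sn=np.cos(p[2]),np.sin(p[2]);d=g[:2]-p[:2];print("tcp press",c*d[0]+sn*d[1],-sn*d[0]+c*d[1],g,s["wrist_force"],s["clock"])
for x in(-145,-200,-205):print(x,[((proj(S,W(p,(x,y,z)))-[357,288])*16).round(0) for y,z in((-60,53),(-63,53),(-63,64))],[((proj(T,W(p,(x,y,z)))-[365,220])*13.333).round(0) for y,z in((-60,53),(-63,53),(-63,64),(-75,64),(-63,42),(-77,42))])
```

```text
tcp press -0.20165827020768604 0.0010325799624017543 [0.50655963 0.01571611 0.09038098] [0.91418044 9.33464502 4.69607535] 8.275
-145 [array([ -17., -150.]), array([   7., -160.]), array([  10., -237.])] [array([129.,  91.]), array([133.,  68.]), array([141.,  50.]), array([156., -42.]), array([125.,  85.]), array([141., -21.])]
-200 [array([280., 163.]), array([304., 152.]), array([311.,  74.])] [array([560., 163.]), array([563., 140.]), array([577., 124.]), array([590.,  31.]), array([550., 156.]), array([566.,  50.])]
-205 [array([308., 193.]), array([332., 182.]), array([339., 104.])] [array([599., 170.]), array([602., 147.]), array([616., 131.]), array([630.,  38.]), array([589., 163.]), array([604.,  57.])]
```

View pics/m6.png

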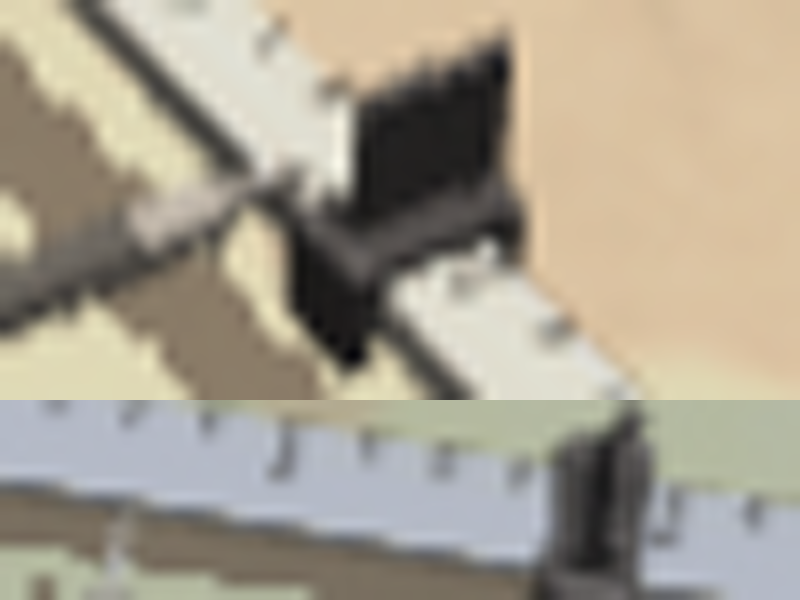

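Top panel: clip body centred at u≈592–605, model says x≈-205. Scene panel: tip at (303,171), fin face corner at (355,105). Checking raw pixels to settle the fin's edge.

Run:
```python
import cv2,numpy as np
a=cv2.imread("pics/s6raw.png",0);print("cols 372-391");[print(r,a[r,372:392]) for r in range(290,304)]
b=cv2.imread("pics/top0.png",0);print("cols 402-417");[print(r,b[r,402:418]) for r in range(218,238)]
```

```text
cols 372-391
290 [219 174 186 205 199 200 199 199 199 199 199 200 200 199 168 146 125 199
 200 200]
291 [221 187 220 216 206 200 199 199 199 199 199 165 171 149 117  67  68 196
 199 200]
292 [222 221 218 220 216 199 176 199 199 170 154 109 113  62  65  42  36 195
 198 199]
293 [221 222 220 219 196 138 135 169 147 116  81  61  61  34  31  33  60 196
 198 199]
294 [220 221 221 219 202 173 186 107  66  61  43  31  33  31  32  33  73 195
 198 199]
295 [218 219 221 221 219 218 220  78  43  30  33  33  30  34  33  33  74 195
 197 197]
296 [219 218 219 221 221 219 218  67  32  34  33  33  31  32  33  33  99 195
 196 196]
297 [159 219 210 217 221 221 219  48  34  34  33  33  32  33  33  32 113 194
 196 195]
298 [112 206 171 152 194 220 221  48  33  33  32  32  33  32  33  45 114 195
 196 194]
299 [133 138 110 109 199 178 182  42  32  33  33  32  31  47  43  76 101 174
 195 195]
300 [106  69  58 113 163  96  98  32  33  33  32  48  65  71  69  84  83 132
 195 195]
301 [171 121  65  71 103  69  45  30  33  48  65  71  81  83  82  68  59  90
 194 196]
302 [210 186 119  42  82  83  68  52  66  7
[... 843 characters left out ...]

228 [184 185 184 185 123  77  60  36  45  78  74 127 174 138 166 185]
229 [184 185 185 185 121  76  61  36  50  79  81 134 155 147 174 184]
230 [185 185 185 164 108  78  59  32  55  89  87 129 120 139 175 185]
231 [184 186 185 136  90  65  48  32  37  68  88 157 172 175 183 184]
232 [107 111 118  86  81  64  44  38  47  71  95 165 184 185 184 185]
233 [103  96  95  65  82  95  92  87  81  79  91 164 184 185 185 184]
234 [111 109  88  51  61  86  93  94 101 104  84 103 106 109 116 134]
235 [111 111  86  46  35  46  52  52  59  65  82 101 104  95  94  97]
236 [110 111 106  89  80  69  52  43  35  57  97 111 111 109 110 108]
237 [111 110 111 107 106 103 102 100 100 102 108 112 112 112 113 112]
```

Call:
apply_moves(increments="0 -3.2 0 0 0 0;0 0 0 0 0 0;0 0 0 0 0 0")

```text
clock: 8.95
tool_pos: [0.506, 0.0126, 0.0904]
eef_rot: [3.136, 0.002, 2.955]
wrist_force: [0.4, 9.8, 6.5]
opening: 0.0113
gripper_force: 59.3
```

Run:
```python
from h import *
import cv2,pickle
s=bot.observe(); sc=np.mean([bot.camera("scene").astype(float) for _ in range(6)],0).astype(np.uint8)
cv2.imwrite("pics/s7raw.png",sc)
p=np.load("p.npy");S=bot.camera_params("scene")
g=s["tool_pos"];c,sn=np.cos(p[2]),np.sin(p[2]);d=g[:2]-p[:2];print("tcp press",c*d[0]+sn*d[1],-sn*d[0]+c*d[1],s["wrist_force"],s["clock"])
a=cv2.cvtColor(sc,cv2.COLOR_BGR2GRAY);print("cols 360-383");[print(r,*a[r,360:384]) for r in range(292,312)]
x=-145+c*0-60.2
for q in((x,-30,53),(x,-45,53),(x,-60,53),(x,-63,53),(-205,-63,53)):print(q,proj(S,W(p,q)).round(2))
```

```text
tcp press -0.2047853571312911 0.0010024532488378743 [0.39821692 9.7817641  6.47737006] 8.95
cols 360-383
292 214 214 213 213 178 101 76 154 218 220 221 223 223 221 219 220 217 201 177 200 200 171 156 109
293 213 213 214 213 213 181 87 75 156 216 220 221 222 223 220 219 197 139 136 169 149 117 81 62
294 169 171 213 213 215 215 140 88 76 154 217 219 220 222 222 221 203 175 187 107 68 63 45 31
295 125 125 170 213 214 216 197 153 80 75 155 219 219 220 222 222 220 219 220 78 42 31 33 33
296 125 125 126 212 214 215 215 203 150 79 77 160 219 219 220 222 222 220 219 67 33 34 33 33
297 125 125 126 171 215 215 215 215 203 150 79 78 161 219 219 220 221 222 220 49 33 34 33 33
298 126 126 127 127 173 174 215 216 216 204 117 78 80 167 217 219 216 222 222 49 34 34 32 32
299 126 126 125 126 128 128 173 215 216 216 189 124 78 80 183 208 168 166 182 42 33 34 33 33
300 126 126 125 127 127 128 128 215 191 204 204 156 152 167 124 146 98 74 98 33 33 34 33 49
301 126 126 126 126 127 127 145 208 177 186 186 180 172 151 94 68 96 71 46 31 33 49 66 72
302 126 126 127 116 120 115 170 190 183 184 175 150 130 116
[... 373 characters left out ...]
 139 219 219
307 86 82 69 67 84 105 114 109 124 126 126 126 126 213 197 67 28 27 28 33 48 115 184 220
308 67 74 116 172 177 128 125 125 125 126 126 126 126 171 213 174 42 27 28 34 51 75 110 201
309 113 173 188 215 215 186 184 128 126 126 127 126 126 126 170 171 128 34 30 34 133 99 75 134
310 187 214 215 216 215 215 215 130 126 126 126 126 126 127 126 125 141 133 37 40 166 179 102 76
311 215 215 215 215 215 215 215 186 128 126 126 127 127 127 126 127 126 196 132 170 197 214 146 87
(np.float64(-205.2), -30, 53) [360.84 306.85]
(np.float64(-205.2), -45, 53) [368.64 303.47]
(np.float64(-205.2), -60, 53) [376.33 300.13]
(np.float64(-205.2), -63, 53) [377.85 299.47]
(-205, -63, 53) [377.78 299.39]
```

Run:
```python
from h import *
import cv2
b=cv2.imread("pics/top0.png",0);print("cols 366-381");[print(r,*b[r,366:382]) for r in range(224,250)]
p=np.load("p.npy");T=bot.camera_params("top")
for q in((-145,-15,53),(-145,-30,53),(-145,-45,53),(-145,-60,53),(-205,-63,64),(-205,-70,64),(-205,-77,64),(-205,-63,48),(-205,-77,48)):print(q,proj(T,W(p,q)).round(2))
```

```text
cols 366-381
224 184 185 185 185 185 185 185 185 185 185 185 184 185 185 185 184
225 185 184 185 185 186 185 185 185 185 185 185 185 185 185 185 185
226 106 111 122 143 174 184 185 185 185 184 186 185 185 185 185 186
227 103 97 97 100 108 112 107 112 123 141 172 184 186 185 185 185
228 112 109 109 107 106 105 104 97 117 108 107 112 108 111 121 140
229 112 111 112 112 112 112 113 130 132 114 105 105 106 98 98 99
230 110 110 111 113 111 111 112 135 134 117 112 113 113 111 109 107
231 169 169 168 168 132 112 113 156 129 109 113 111 112 113 113 112
232 181 181 181 181 173 169 145 167 171 133 113 111 112 112 113 112
233 180 149 132 168 181 181 174 176 180 173 169 169 169 169 168 134
234 180 139 113 164 182 161 162 163 159 175 180 181 180 182 180 173
235 181 138 155 177 180 149 160 168 163 174 181 182 180 180 181 181
236 180 138 164 181 181 165 168 169 153 171 181 181 181 180 180 181
237 179 138 163 179 159 166 172 171 147 167 180 181 181 180 181 181
238 181 138 163 181 155 167 173 173 160 173 180 180 180 181 180 181
239 132 119 164 181 135 160 173 174 153 170 181 181 180 181 181 181
240 1
[... 250 characters left out ...]
 181 181 180 181
244 113 112 165 154 167 174 176 159 172 180 181 181 180 180 181 181
245 112 114 164 146 164 175 176 162 173 181 181 181 181 181 180 181
246 114 155 176 135 161 175 175 153 169 181 181 181 180 181 181 181
247 112 164 181 146 163 140 118 111 138 173 181 180 181 180 180 180
248 112 163 181 149 111 73 53 54 70 90 136 172 181 180 181 180
249 113 164 163 122 67 31 34 32 34 30 65 159 180 181 180 181
(-145, -15, 53) [370.52 252.86]
(-145, -30, 53) [371.91 244.13]
(-145, -45, 53) [373.3  235.44]
(-145, -60, 53) [374.67 226.8 ]
(-205, -63, 64) [411.22 229.79]
(-205, -70, 64) [411.82 225.72]
(-205, -77, 64) [412.42 221.66]
(-205, -63, 48) [409.7  231.56]
(-205, -77, 48) [410.89 223.56]
```

Call:
apply_moves(increments="0 -0.5 0 0 0 0;0 0 0 0 0 0;0 0 0 0 0 0;0 0 0 0 0 0")

```text
clock: 9.75
tool_pos: [0.5059, 0.0122, 0.0904]
eef_rot: [3.136, 0.002, 2.955]
wrist_force: [1.2, 9.1, 6.0]
opening: 0.0115
gripper_force: 59.2
```

```bash
python3 -c "
from station import bot
s=bot.observe();print(s['tool_pos'],s['gripper_force'],s['wrist_force'],s['qvel'].round(3));print(bot.job_done())"
```

```text
[0.5058871 0.0121944 0.090389 ] 59.20512020587921 [1.18945398 9.08155963 6.01964633] [ 0.     0.001  0.     0.002 -0.001  0.   ]
the job is handed in; nothing more can be done
None
```

The trigger was squeezed fully and sprang back, and I handed the job in still holding the plunger, drawn out about 60.5 mm; by my image measurements its pointer is level with the marker fin to within 1–2 mm, and nothing else was touched as far as I could see.

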